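Shift the bottle roller into third

TASK

The bench bottle roller's gear lever has been left somewhere in the left-hand lane of its H gate: shift it into third by bringing it to the cross channel, pushing it across to the right-hand lane, then forward (away from the robot) until it is fully home in the right-hand forward slot. Do not let it drop into fourth, the slot opposite third. Push the knob with the fingers without gripping it, leave the bottles and glassware where they are, and finish clear of everything.

Things in the scene. Friction and masses are not known exactly. Their poses are not given: they have to be found in the camera images.
- bottle_roller: Fixed bench bottle roller. Origin on the bench under the middle of its gear gate; x = forward (away from the robot's side), y = left, z up; turned up to 20 degrees. Grey gearbox housing 200 (x) by 170 (y) mm, top at 104 mm. Left (+y): two rollers to y = 438 mm with a lying bottle, its top 163 mm high. Right (-y): motor to y = -217 mm, 126 mm high.
- gate_center (a point): Middle of the steel gate plate's top, 125 mm above the bench; axes as bottle_roller. H gate: two slots along x, about 14 mm wide, 63 mm long, centred at y = +14 mm (left lane) and -14 mm (right lane), joined at x = 0 by a cross channel 19 mm wide; the webs between have round noses. First = left forward, second = left back, third = right forward, fourth = right back.
- knob (a point): Centre of the lever's ivory knob, a rounded block 36 x 36 x 44 mm (tall), 155 mm from the pivot, which lies 65 mm below gate_center; 215 mm above the bench when upright. Axes tilt with the lever. Steel stem 10 mm thick. It moves 33 mm left and right of the middle, 54 mm forward and back. Within 80 mm of it nothing else is higher than 130 mm.
- lever_across (a joint): Sideways tilt of the lever, rad: about -0.21 in the left lane, 0 in the middle, about +0.21 in the right lane, stops at +-0.234; + is to the right (-y). It changes lanes only while the stem is in the cross channel. Friction only, about 2.5 N at the knob: it stays where it is left.
- lever_fore (a joint): Fore-and-aft tilt, rad, + forward: 0 in the cross channel (free to cross within about +-0.07), +0.36 = forward end of a slot (first, third), -0.36 = back end (second, fourth). Starts between -0.35 and +0.35 in the left lane. Friction only, about 3.5 N at the knob: no spring or detent, it stays where it is left. Fully home in third: above 0.31.
- rolling_bottle: Loose white plastic bottle, 90 mm across and 190 mm long, lying on the rollers along their y; origin in its middle, on its axis. A bystander.
- wash_bottle: Loose white wash bottle standing on the bench, 68 mm across, about 200 mm tall with its spout; origin under its base. A bystander, on the robot's side of the machine.
- flask: Loose conical glass flask standing on the bench, 86 mm across at the foot, 134 mm tall; origin under its base. A bystander, on the robot's side of the machine.
- beaker: Loose glass beaker standing on the bench beyond the machine, 68 mm across, 85 mm tall; origin under its base. A bystander.

How it is judged (in metres and radians):
On the way, in this order (a step that is already met when the one before it is completed fails the run):
1. the lever is across in the right-hand lane, still at the cross channel (value of joint lever_across above 0.15 rad and value of joint lever_fore between -0.17 and 0.17 rad), for 0.05 s.
2. the lever is fully forward in the third slot (value of joint lever_across above 0.15 rad and value of joint lever_fore above 0.31 rad), for 0.2 s.
At the end, for the whole second after the job is handed in: The lever stands at rest in the third slot: across joint above 0.15 rad (right-hand lane) and fore-and-aft joint above 0.31 rad (the slot's end is at 0.36); the bottle on the rollers, wash bottle, flask and beaker are within 20 mm of where they stood (all of step 2 and velocity of joint lever_fore between -0.05 and 0.05 rad/s and distance of each of rolling_bottle, wash_bottle, flask, beaker from where it was at the start of the episode below 0.02 m); the robot touches nothing.
It fails at once if the lever drops into fourth (value of joint lever_across above 0.15 rad and value of joint lever_fore below -0.19 rad).
It fails at once if the knob is gripped (squeezed from two opposite sides) (contact force between each of lever_fore_c1, lever_fore_c2 and the fingers above 3 N or contact force between each of lever_fore_c3, lever_fore_c4 and the fingers above 3 N).
It fails at once if a bottle or piece of glassware is lifted, tipped or pushed away (distance of any of rolling_bottle, wash_bottle, flask, beaker from where it was at the start of the episode above 0.03 m or angle between any of wash_bottle, flask, beaker's own z axis and vertical above 0.5 rad).
It also fails if it takes over 54 s, if anything falls off the work surface, if the arm or the gripper's body presses on something with over 40 N, if the wrist force passes 120 N, or if a joint passes its speed limit or range.

ROBOT

A 6-joint arm with a two-finger parallel gripper is mounted at the origin on the work surface. World frame = base frame: x ahead of the robot, y to its left, z up, the work surface at z = 0. Lengths are in m, angles in degrees, forces in N, time in s.
With the tool pointing down it reaches from about 0.25 to 0.725 m from the base axis. Payload 9.7 kg.
Tool frame: the origin (TCP) lies at the centre of the arm's flange, where the gripper is bolted on; the fingertips stand 173 mm ahead of it and the grasp point (between the pads) lies bot.grip_depth ahead of it (bot.grip_depth is the distance from the TCP to the grasp point, in m); z points along the fingers, y is the direction in which the jaws open and shut (so a half turn about z gives the same grasp; the last joint's range is limited). The gripper opens to 85 mm and grips with 20 to 120 N. Pads are 22 mm wide; open, the fingers measure 114 mm over their backs; the gripper's body (76 mm by 85 mm) begins 54 mm behind the grasp point. The pads swing forward as they close: fully open they stand 13 mm farther back than shut.
Start: joints at [66.291, 4.979, 10.078, 95.1, 0, 90], TCP at [0.221, 0.504, 0.405] pointing down, gripper open.
Joint ranges: [-179.16, 179.16], [-48.56, 103.87], [-65.8, 70.77], [-126.05, 130.52], [-82.76, 87.17], [-180, 180]. Speed limits (degrees/s): [127.2, 127.2, 147.25, 180, 180, 180].

INTERFACE

Orientations are given as [roll, pitch, yaw] about the fixed x, y, z axes, in that order (R = Rz(yaw) Ry(pitch) Rx(roll)).
In Python, from workcell import status, viewer, bot gives the robot as it stands. The module is installed in compiled form; this text tells all that it offers.
- The arm moves only by the tool move_arm, never from a script. Its argument "commands" is a list of rows, each an object with "claw": the gripper's target within -1 to 1 (fully open at 1, half-way at 0, shut at -1); "travel": the shift along the tool's x, y, z in cm, a list of three; "turn": the turn about the tool's z in degrees. A call has 1 to 5 rows; each row shifts and turns the commanded pose from where the row before left it, along the tool's axes as they then stand; what a row does not reach is not made up. A row lasts 1/12 s, in which the tool goes at most 41.7 mm and 7.16 degrees, less where a joint would pass 70% of its speed; a pose out of reach is approached as far as the arm can. A call is refused whole if a number of a shift passes 4.17 or a number of a turn 7.16, either way. A call with a gripper value outside its range is refused whole. The fingers move at their own pace and stop on an object; "squeeze" is the grip in N (left out, the last holds). Time passes only in rows, so rows that do not move let the fingers close. It gives the time, the measured TCP pose, the force and the opening at its end, in the units of the state.
- status.get_obs(): the state, without advancing time (a new reading comes with each control period).
- viewer.camera(name): name is "scene" or "top" or "wrist"; returns the picture (420x560x3 uint8, blue, green, red); there is no depth.
- viewer.camera_params(name): a dict with "camera_matrix" (3x3 intrinsics, pixels), "D" ([k1, k2, p1, p2, k3] as OpenCV has them; the pictures are not rectified), "xyz" and "rotation" of the camera in the world. Camera axes: x right, y up, looking along -z (the intrinsics and any distortion apply to the point x, -y, -z); pixel columns grow to the right and rows downward; lengths in m; the calibration is good to about 2 mm. A picture is of the moment at which its call begins: read the wrist's pose just before it. camera_params takes no time and is no camera call; for the wrist camera it gives the pose at the moment of the call.
- bot.job_done(): hands the job in, once; it reports no verdict.
The state is a dict: "time": time; "q": joint angles; "qd": joint speeds; "joint_efforts": joint torques, N m; "ee_pos": TCP position; "tcp_rot": TCP orientation; "wrist_force": force on the tool from outside, world axes, zero at the start; "torque": the same for the moment, N m; "opening": finger opening in m.
Only numpy, scipy, OpenCV 4.12 (cv2) and the standard library are available. Lean on these libraries where they do the work, as an engineer would, in place of code of your own. Each camera call takes 0.05 s, during which the arm holds its last target.

## Working session

There is one attempt and no reset: what is moved stays moved. The work goes in short steps, Python scripts to look and compute and a tool call to move; the robot and the scene stay as the last step left them, time stands still between calls to the robot, and variables do not carry over. Pictures are saved under pics/ and viewed, and the job is handed in when it is done.

Besides the shell and the picture viewer there is one more tool, called after ">>>" as name(argument=value, ...), one argument or row to a line, values as JSON. move_arm: Moves the arm, as the interface text tells. Its arguments: {"type":"object","properties":{"commands":{"type":"array"},"squeeze":{"type":"number"}},"required":["commands"]}

```bash
mkdir -p pics
python3 - <<'E'
from workcell import status, viewer, bot
import cv2
o=status.get_obs()
print(o['time'],o['ee_pos'],o['tcp_rot'],o['opening'],bot.grip_depth)
for n in ['scene','top','wrist']:
    p=viewer.camera_params(n); print(n,p)
    cv2.imwrite(f'pics/{n}0.png',viewer.camera(n))
E
```

```text
0.0 [0.22113024 0.50358244 0.40396798] [-1.79920258e+02 -1.78881802e-03  1.56291816e+02] 0.08540913088655838 0.1547
scene {'camera_matrix': array([[542.47027053,   0.        , 279.63323471],
       [  0.        , 542.47027053, 216.76343479],
       [  0.        ,   0.        ,   1.        ]]), 'D': array([-0.14373285,  0.        ,  0.        ,  0.        ,  0.        ]), 'xyz': array([ 1.16104659, -0.24187401,  1.01149124]), 'rotation': array([38.74123364,  0.15919591, 69.53770404])}
top {'camera_matrix': array([[414.5988671,   0.       , 278.9596646],
       [  0.       , 414.5988671, 215.4312466],
       [  0.       ,   0.       ,   1.       ]]), 'D': array([-0.12349868,  0.        ,  0.        ,  0.        ,  0.        ]), 'xyz': array([0.41905965, 0.01142199, 1.14703218]), 'rotation': array([  6.50699407,  -0.9764457 , -91.61022944])}
wrist {'camera_matrix': array([[356.15624404,   0.        , 281.21270011],
       [  0.        , 356.15624404, 213.37148218],
       [  0.        ,   0.        ,   1.        ]]), 'D': array([-0.06587881,  0.        ,  0.        ,  0.        ,  0.        ]), 'xyz': array([0.15292428, 0.53389021, 0.37280453]), 'rotation': array([-1.72368445e+01,  5.68953649e-02,  6.62775233e+01])}
```

View pics/scene0.png

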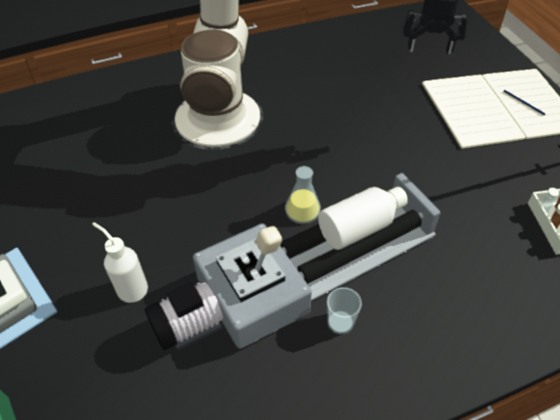

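View pics/top0.png

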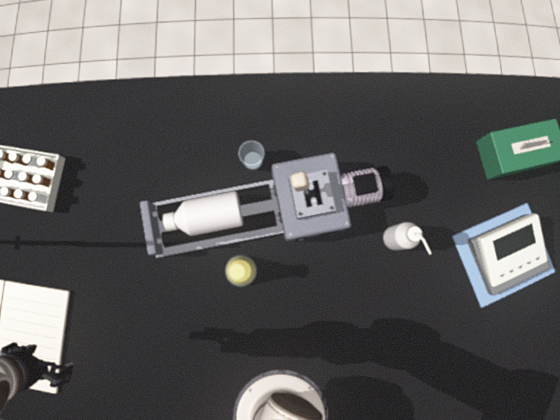

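View pics/wrist0.png

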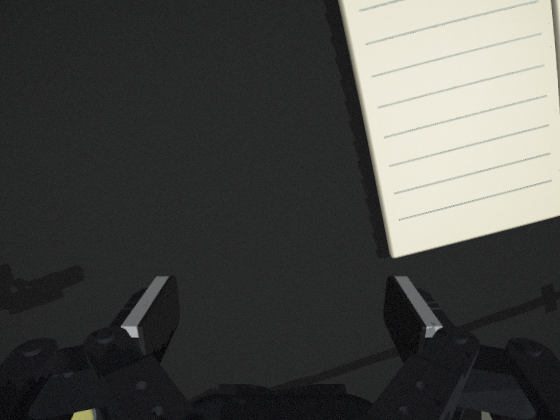

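The scene and top views show the gearbox with its gate plate at about (316,193) in the top view. The knob is at about (299,181) there, to the left, with the motor on the right. The flask (240,271) and wash bottle (402,237) are on the robot's side. I'll enlarge both views next.

Run:
```python
import cv2, numpy as np
t=cv2.imread('pics/top0.png'); s=cv2.imread('pics/scene0.png')
a=cv2.resize(t[145:245,265:365],(600,600),interpolation=cv2.INTER_CUBIC)
b=cv2.resize(s[220:320,190:320],(780,600),interpolation=cv2.INTER_CUBIC)
cv2.imwrite('pics/topz.png',a); cv2.imwrite('pics/scenez.png',b)
```

```text
(no output)
```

View pics/topz.png

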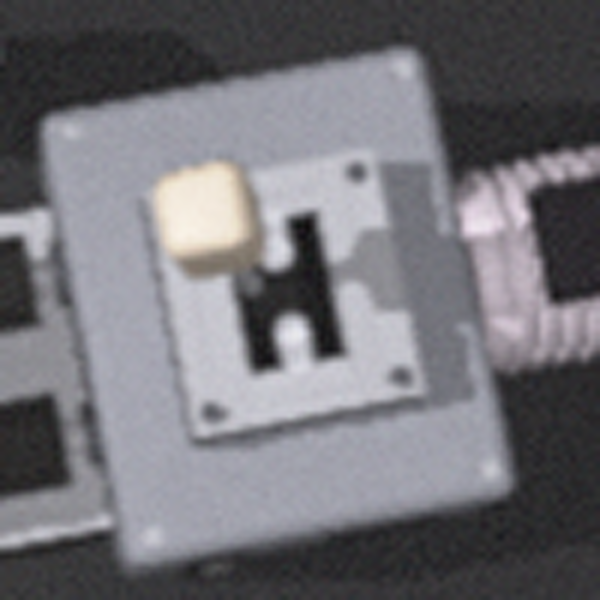

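View pics/scenez.png

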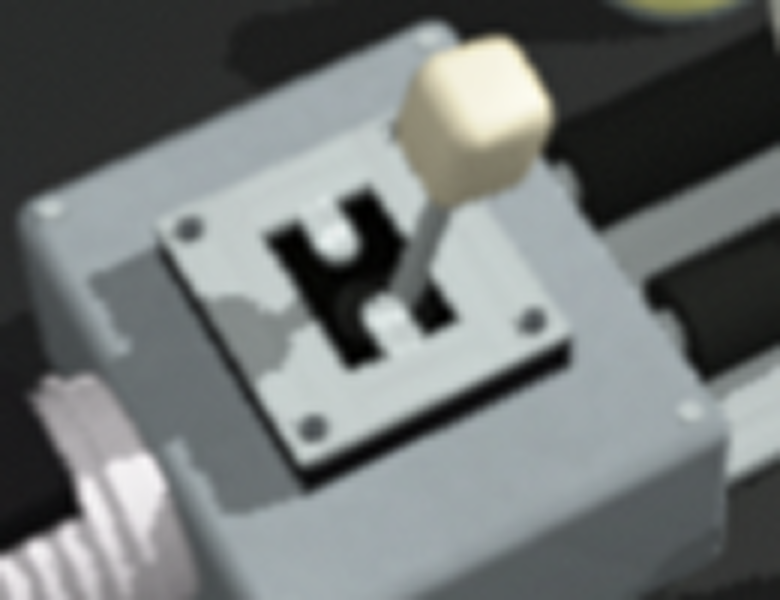

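```bash
cat > h.py <<'E'
import cv2, numpy as np
from scipy.spatial.transform import Rotation as R
from workcell import status, viewer, bot
def ray(n,uv,p=None):
    p=p or viewer.camera_params(n)
    q=cv2.undistortPoints(np.array([[uv]],float),p['camera_matrix'],p['D'])[0,0]
    d=R.from_euler('xyz',p['rotation'],degrees=True).as_matrix()@np.array([q[0],-q[1],-1.])
    return np.array(p['xyz']),d/np.linalg.norm(d)
def onz(n,uv,z,p=None):
    c,d=ray(n,uv,p); return c+d*(z-c[2])/d[2]
def tri(r1,r2):
    A=sum(np.eye(3)-np.outer(d,d) for c,d in(r1,r2)); b=sum((np.eye(3)-np.outer(d,d))@c for c,d in(r1,r2))
    x=np.linalg.solve(A,b); return x,[np.linalg.norm(np.cross(x-c,d)) for c,d in(r1,r2)]
def knobpx(im,box):
    x0,y0,x1,y1=box; h=cv2.cvtColor(im,cv2.COLOR_BGR2HSV)[y0:y1,x0:x1]
    m=((h[...,0]>8)&(h[...,0]<32)&(h[...,1]>45)&(h[...,2]>90)).astype('uint8')
    n,l,st,c=cv2.connectedComponentsWithStats(m); i=1+np.argmax(st[1:,4])
    return (c[i][0]+x0,c[i][1]+y0),st[i]
E
python3 - <<'E'
from h import *
t=cv2.imread('pics/top0.png'); s=cv2.imread('pics/scene0.png')
z=lambda u,v,k,ox,oy:(ox+(u+.5)/6-.5,oy+(v+.5)/6-.5)
T=[z(*p,6,265,145) for p in[(357,173),(401,376),(213,412)]]
S=[z(*p,6,190,220) for p in[(532,320),(314,428),(188,230)]]
PT=[onz('top',p,.125)[:2] for p in T]; PS=[onz('scene',p,.125)[:2] for p in S]
print('top FR,BR,BL',PT); print('scene FL,FR,BR',PS)
print('centres',(PT[0]+PT[2])/2,(PS[0]+PS[2])/2)
f=PT[0]-PT[1]; print('yaw',np.degrees(np.arctan2(f[1],f[0]))); f=PT[2]-PT[1];print(np.degrees(np.arctan2(-f[0],f[1])))
f=PS[1]-PS[2]; print(np.degrees(np.arctan2(f[1],f[0]))); f=PS[0]-PS[1];print(np.degrees(np.arctan2(-f[0],f[1])))
# housing corners top
H=[z(*p,6,265,145) for p in[(70,130),(404,66),(490,468),(152,537)]]
PH=[onz('top',p,.104)[:2] for p in H]; print('housing',PH,np.mean(PH,0))
k1,a=knobpx(t,(270,150,350,240)); k2,b=knobpx(s,(240,215,300,265)); print(k1,a,k2,b)
x,e=tri(ray('top',k1),ray('scene',k2)); print('knob',x,e)
# bystanders
for n,uv,zz in[('top flask',(240,270),.03),('top wash',(402,237),.1),('top beaker',(251,154),.085)]:
    print(n,onz('top',uv,zz))
E
```

```text
top FR,BR,BL [array([ 0.63875181, -0.12605444]), array([ 0.55224345, -0.1408343 ]), array([ 0.53919495, -0.06192162])]
scene FL,FR,BR [array([ 0.6235281 , -0.04679634]), array([ 0.637404  , -0.12537281]), array([ 0.55080206, -0.14091224])]
centres [ 0.58897338 -0.09398803] [ 0.58716508 -0.09385429]
yaw 9.695312810269131
9.389109231200571
10.172627893171732
10.014669333766602
housing [array([ 0.66491666, -0.00630213]), array([ 0.69002508, -0.15136165]), array([ 0.51472332, -0.18025927]), array([ 0.48945773, -0.03598423])] [ 0.5897807  -0.09347682]Traceback (most recent call last):
  File "<stdin>", line 14, in <module>
  File "h.py", line 17, in knobpx
    n,l,st,c=cv2.connectedComponentsWithStats(m); i=1+np.argmax(st[1:,4])
                                                      ~~~~~~~~~^^^^^^^^^^
    return _wrapfunc(a, 'argmax', axis=axis, out=out, **kwds)
    return bound(*args, **kwds)
ValueError: attempt to get argmax of an empty sequence
```

Run:
```python
s=open('h.py').read()
a=s.index('    x0,y0,x1,y1=box'); b=s.index('    n,l,st')
s=s[:a]+"""    x0,y0,x1,y1=box; c=im[y0:y1,x0:x1].astype(int)
    m=((c[...,2]-c[...,0]>22)&(c[...,2]>70)).astype('uint8')
"""+s[b:]
s+="""
C=np.array([.5883,-.0938,.125]); YAW=9.8
M=R.from_euler('z',YAW,degrees=True).as_matrix()
def lever(x):
    p=M.T@(x-C); v=p+[0,0,.065]; return p*1000,np.linalg.norm(v)*1000,np.arctan2(v[0],v[2]),np.arctan2(-v[1],v[2])
def look(tag):
    t=viewer.camera('top'); s=viewer.camera('scene')
    cv2.imwrite(f'pics/top_{tag}.png',t); cv2.imwrite(f'pics/scene_{tag}.png',s)
"""
open('h.py','w').write(s)
from h import *
t=cv2.imread('pics/top0.png'); s=cv2.imread('pics/scene0.png')
k1,a=knobpx(t,(285,160,325,220)); k2,b=knobpx(s,(240,215,300,265)); print(k1,a,k2,b)
x,e=tri(ray('top',k1),ray('scene',k2)); print('knob',x,e,lever(x))
for n,uv,zz in[('top flask',(240,270),.03),('top wash',(402,237),.1),('top beaker',(251,154),.085)]:
    print(n,onz('top',uv,zz))
```

```text
(np.float64(299.2972972972973), np.float64(179.4527027027027)) [  6  12  17  16 148] (np.float64(267.7901907356948), np.float64(240.51226158038148)) [ 17  11  25  27 367]
knob [ 0.60609258 -0.05817054  0.21446162] [np.float64(0.0018815640844971622), np.float64(0.0018815640844971249)] (array([23.59741985, 32.08108941, 89.46162363]), np.float64(159.51309568316688), np.float64(0.15159989636939145), np.float64(-0.2047846634914025))
top flask [0.40169619 0.09718891 0.03      ]
top wash [ 0.47392386 -0.32429168  0.1       ]
top beaker [0.70404006 0.05883753 0.085     ]
```

>>> move_arm(
  commands=[
    {"claw": 1, "travel": [0, 0, -1], "turn": 7.06},
    {"claw": 1, "travel": [0, 0, -1], "turn": 7.06},
    {"claw": 1, "travel": [0, 0, -1], "turn": 7.06},
    {"claw": 1, "travel": [0, 0, -1], "turn": 7.06},
    {"claw": 1, "travel": [0, 0, -1], "turn": 7.06},
  ],
)

```text
time: 0.57
ee_pos: [0.2212, 0.5036, 0.4549]
tcp_rot: [-180.0, 0.0, 120.6]
wrist_force: [0.7, -0.6, 0.2]
opening: 0.0857
```

>>> move_arm(
  commands=[
    {"claw": 1, "travel": [0, 0, 0], "turn": 7.06},
    {"claw": 1, "travel": [0, 0, 0], "turn": 7.06},
    {"claw": 1, "travel": [0, 0, 0], "turn": 7.06},
    {"claw": 1, "travel": [0, 0, 0], "turn": 0},
    {"claw": 1, "travel": [0, 0, 0], "turn": 0},
  ],
)

```text
time: 0.98
ee_pos: [0.2212, 0.5036, 0.4544]
tcp_rot: [-180.0, 0.0, 100.0]
wrist_force: [0.1, 0.1, 0.2]
opening: 0.0851
```

```bash
cat >> h.py <<'E'
def where(target=None):
    o=status.get_obs(); p=M.T@(np.array(o['ee_pos'])-C); Rt=R.from_euler('xyz',o['tcp_rot'],degrees=True).as_matrix()
    print('t',round(o['time'],2),'machine xy mm',np.round(p[:2]*1000,1),'z',round(o['ee_pos'][2]*1000,1),'rot',np.round(o['tcp_rot'],2),'F',np.round(M.T@o['wrist_force'],2),'open',round(o['opening'],4))
    if target is not None:  # machine x,y (mm), world z mm
        w=M@np.array([target[0],target[1],0])/1000+C; w[2]=target[2]/1000
        print('tool travel cm',np.round(Rt.T@(w-o['ee_pos'])*100,2))
E
python3 -c "
from h import *
where((22,32,440))"
```

```text
t 0.98 machine xy mm [-260.1  651.2] z 454.4 rot [-1.7998e+02  2.0000e-02  1.0004e+02] F [0.11 0.12 0.25] open 0.0851
tool travel cm [-62.03  27.96   1.46]
```

>>> move_arm(
  commands=[
    {"claw": 1, "travel": [-3.1, 1.4, 0], "turn": 0},
    {"claw": 1, "travel": [-3.1, 1.4, 0], "turn": 0},
    {"claw": 1, "travel": [-3.1, 1.4, 0], "turn": 0},
    {"claw": 1, "travel": [-3.1, 1.4, 0], "turn": 0},
    {"claw": 1, "travel": [-3.1, 1.4, 0], "turn": 0},
  ],
)

```text
time: 1.4
ee_pos: [0.317, 0.3614, 0.4546]
tcp_rot: [-180.0, 0.0, 100.1]
wrist_force: [0.1, -0.9, -0.1]
opening: 0.0856
```

>>> move_arm(
  commands=[
    {"claw": 1, "travel": [-3.1, 1.4, 0], "turn": 0},
    {"claw": 1, "travel": [-3.1, 1.4, 0], "turn": 0},
    {"claw": 1, "travel": [-3.1, 1.4, 0], "turn": 0},
    {"claw": 1, "travel": [-3.1, 1.4, 0], "turn": 0},
    {"claw": 1, "travel": [-3.1, 1.4, 0], "turn": 0},
  ],
)

```text
time: 1.82
ee_pos: [0.4124, 0.2204, 0.4548]
tcp_rot: [180.0, -0.0, 100.1]
wrist_force: [0.1, 1.1, -0.6]
opening: 0.0854
```

>>> move_arm(
  commands=[
    {"claw": 1, "travel": [-3.1, 1.4, 0], "turn": 0},
    {"claw": 1, "travel": [-3.1, 1.4, 0], "turn": 0},
    {"claw": 1, "travel": [-3.1, 1.4, 0], "turn": 0},
    {"claw": 1, "travel": [-3.1, 1.4, 0], "turn": 0},
    {"claw": 1, "travel": [-3.1, 1.4, 0], "turn": 0},
  ],
)

```text
time: 2.23
ee_pos: [0.5079, 0.0795, 0.4547]
tcp_rot: [180.0, -0.0, 100.1]
wrist_force: [0.3, 0.6, -0.6]
opening: 0.0855
```

>>> move_arm(
  commands=[
    {"claw": 1, "travel": [-3.1, 1.4, 0], "turn": 0},
    {"claw": 1, "travel": [-3.1, 1.4, 0], "turn": 0},
    {"claw": 1, "travel": [-3.1, 1.4, 0], "turn": 0},
    {"claw": 1, "travel": [0, 0, 0], "turn": 0},
    {"claw": 1, "travel": [0, 0, 0], "turn": 0},
  ],
)

```text
time: 2.65
ee_pos: [0.5653, -0.0048, 0.4537]
tcp_rot: [-179.9, -0.0, 99.9]
wrist_force: [-0.2, 0.5, -0.9]
opening: 0.0855
```

```bash
python3 -c "
from h import *
where((22,32,440))
cv2.imwrite('pics/w1.png',viewer.camera('wrist'))
p=viewer.camera_params('wrist');print(p['xyz'],p['rotation'])"
```

```text
t 2.65 machine xy mm [-7.5 91.6] z 453.7 rot [-1.7991e+02 -2.0000e-02  9.9880e+01] F [-0.07  0.55 -0.91] open 0.0855
tool travel cm [-5.97  2.94  1.36]
[0.55261637 0.0705903  0.42295949] [-17.18860595   0.02558149   9.89712051]
```

View pics/w1.png

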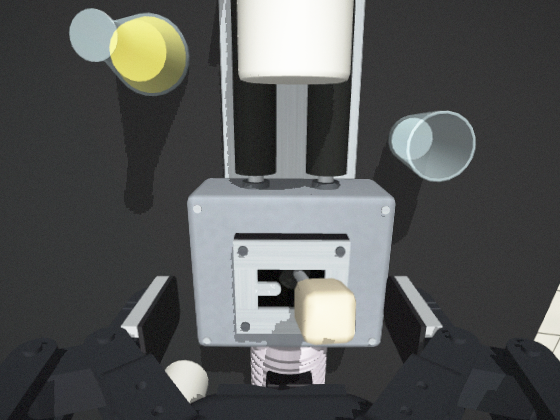

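The wrist view shows the knob at about (325,310), forward of the cross channel. Three plate screws are visible at (243,252), (340,252) and (244,327). I'll cross-check the gate position and the knob against these.

Run:
```python
from h import *
p=viewer.camera_params('wrist'); im=cv2.imread('pics/w1.png')
P=[onz('wrist',u,.125,p)[:2] for u in[(243,252),(340,252),(245,327)]]  # BL, FL, BR
print(P); c=(P[1]+P[2])/2; f=P[1]-P[0]; print('centre',c,'yaw',np.degrees(np.arctan2(f[1],f[0])))
k,a=knobpx(im,(285,265,370,350)); print(k,a)
s=cv2.imread('pics/scene0.png'); k2,b=knobpx(s,(240,215,300,265))
x,e=tri(ray('wrist',k,p),ray('scene',k2)); print(x,e,lever(x))
```

```text
[array([ 0.54047004, -0.06234787]), array([ 0.62725115, -0.04722976]), array([ 0.55340548, -0.141137  ])]
centre [ 0.59032831 -0.09418338] yaw 9.882306127319419
(np.float64(321.42778057372925), np.float64(307.2118772018118)) [  10   14   61   65 1987]
[ 0.60227429 -0.05783175  0.20848069] [np.float64(0.0011509465222478675), np.float64(0.001150946522247752)] (array([19.89251146, 33.06483856, 83.48069454]), np.float64(153.4128815102348), np.float64(0.13318068340174044), np.float64(-0.21911256619360162))
```

>>> move_arm(
  commands=[
    {"claw": 1, "travel": [-2.95, 1.4, 0], "turn": 0},
    {"claw": 1, "travel": [-2.9, 1.35, 0], "turn": 0},
    {"claw": 1, "travel": [0, 0, 0], "turn": 0},
    {"claw": 1, "travel": [0, 0, 0], "turn": 0},
  ],
)

```text
time: 3.03
ee_pos: [0.6018, -0.0562, 0.4542]
tcp_rot: [-179.9, -0.0, 99.9]
wrist_force: [0.6, -0.2, 0.8]
opening: 0.0856
```

```bash
python3 -c "
from h import *
where((20,33,368))
cv2.imwrite('pics/w2.png',viewer.camera('wrist'))"
```

```text
t 3.03 machine xy mm [19.7 34.8] z 454.2 rot [-1.7995e+02 -2.0000e-02  9.9890e+01] F [ 0.53 -0.31  0.77] open 0.0856
tool travel cm [-0.18  0.04  8.62]
```

View pics/w2.png

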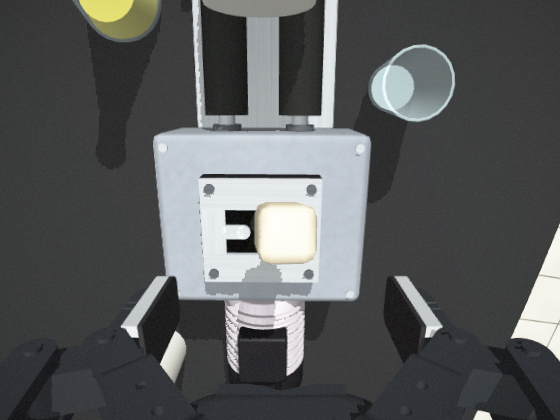

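The knob at (286,233) lies between the jaws. The jaws' mid-column is at about 281. I'll descend over it.

>>> move_arm(
  commands=[
    {"claw": 1, "travel": [-0.1, 0, 3], "turn": 0},
    {"claw": 1, "travel": [-0.1, 0, 3], "turn": 0},
    {"claw": 1, "travel": [0, 0, 2.5], "turn": 0},
    {"claw": 1, "travel": [0, 0, 0], "turn": 0},
    {"claw": 1, "travel": [0, 0, 0], "turn": 0},
  ],
)

```text
time: 3.5
ee_pos: [0.6011, -0.057, 0.3698]
tcp_rot: [-179.9, -0.0, 99.9]
wrist_force: [-0.9, 0.1, 1.3]
opening: 0.0855
```

```bash
python3 -c "
from h import *
where((20,33,368))
look('3')
s=cv2.imread('pics/scene_3.png');cv2.imwrite('pics/s3z.png',cv2.resize(s[170:320,190:390],(800,600),interpolation=cv2.INTER_CUBIC))"
```

```text
t 3.5 machine xy mm [18.9 34.1] z 369.8 rot [-1.7992e+02 -3.0000e-02  9.9930e+01] F [-0.82  0.27  1.33] open 0.0855
tool travel cm [-0.11  0.11  0.18]
```

View pics/s3z.png

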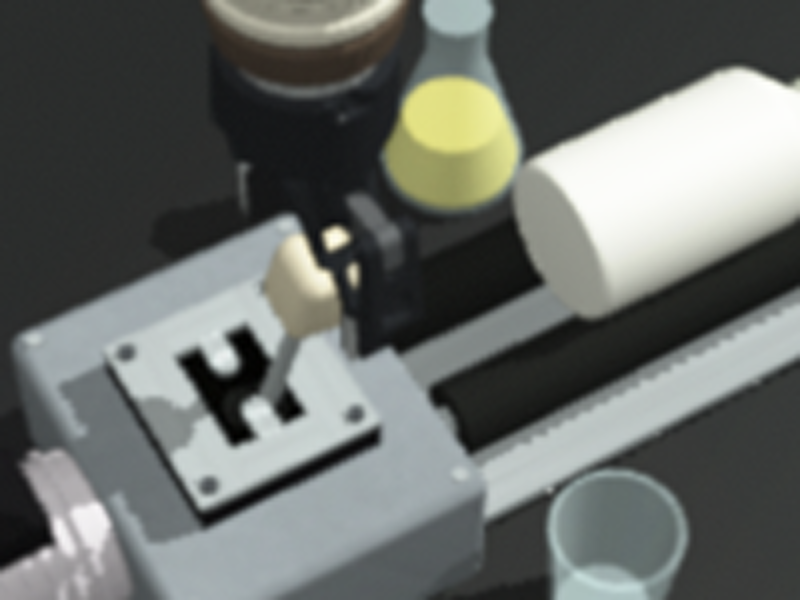

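>>> move_arm(
  commands=[
    {"claw": 1, "travel": [0, -0.6, 0], "turn": 0},
    {"claw": 1, "travel": [0, -0.6, 0], "turn": 0},
    {"claw": 1, "travel": [0, -0.5, 0], "turn": 0},
    {"claw": 1, "travel": [0, -0.3, 0], "turn": 0},
  ],
)

```text
time: 3.93
ee_pos: [0.5815, -0.0618, 0.3706]
tcp_rot: [179.9, 0.0, 99.8]
wrist_force: [0.8, -0.6, -0.0]
opening: 0.0851
```

>>> move_arm(
  commands=[
    {"claw": 1, "travel": [0, -0.4, 0], "turn": 0},
    {"claw": 1, "travel": [0, -0.4, 0], "turn": 0},
    {"claw": 1, "travel": [0, -0.4, 0], "turn": 0},
  ],
)

```text
time: 4.18
ee_pos: [0.5703, -0.0637, 0.3703]
tcp_rot: [179.9, 0.0, 99.8]
wrist_force: [3.1, 1.3, 3.0]
opening: 0.0857
```

```bash
python3 -c "
from h import *
where((-24,33,370))
cv2.imwrite('pics/w4.png',viewer.camera('wrist'))"
```

```text
t 4.18 machine xy mm [-12.7  32.7] z 370.3 rot [1.799e+02 1.000e-02 9.981e+01] F [3.28 0.73 3.02] open 0.0857
tool travel cm [ 0.03 -1.13  0.03]
```

View pics/w4.png

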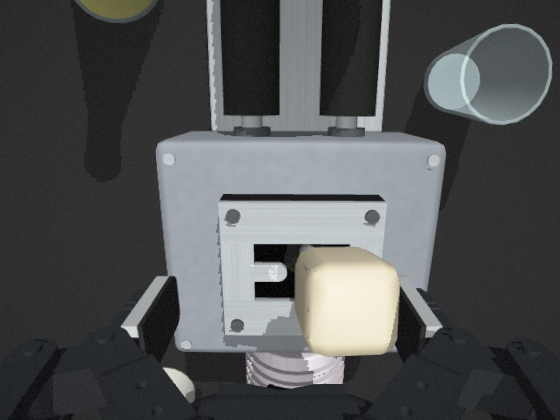

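The knob's forward face now touches the front finger at (400,290), and the force is about 3.3 N. I'll keep pushing back.

>>> move_arm(
  commands=[
    {"claw": 1, "travel": [0, -0.4, 0], "turn": 0},
    {"claw": 1, "travel": [0, -0.4, 0], "turn": 0},
    {"claw": 1, "travel": [0, -0.35, 0], "turn": 0},
    {"claw": 1, "travel": [0, 0, 0], "turn": 0},
  ],
)

```text
time: 4.57
ee_pos: [0.5585, -0.0658, 0.3697]
tcp_rot: [-180.0, -0.0, 99.8]
wrist_force: [2.9, 1.2, 1.9]
opening: 0.0849
```

```bash
python3 -c "
from h import *
where((-24,33,370))
w=viewer.camera('wrist');p=viewer.camera_params('wrist');cv2.imwrite('pics/w5.png',w);look('5')
s=cv2.imread('pics/scene_5.png');cv2.imwrite('pics/s5z.png',cv2.resize(s[220:320,190:320],(780,600),interpolation=cv2.INTER_CUBIC))
"
```

```text
t 4.57 machine xy mm [-24.6  32.7] z 369.7 rot [-179.98   -0.     99.8 ] F [3.09 0.66 1.85] open 0.0849
tool travel cm [ 0.03  0.06 -0.03]
```

View pics/w5.png

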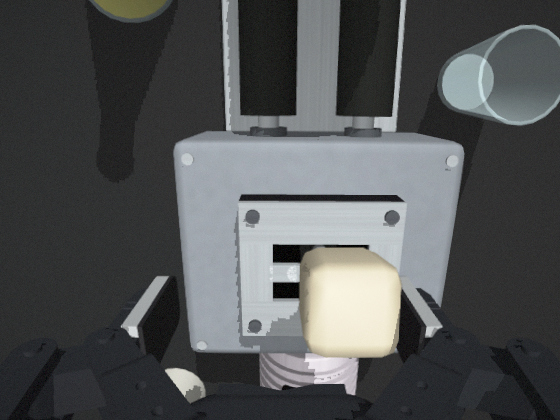

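View pics/s5z.png

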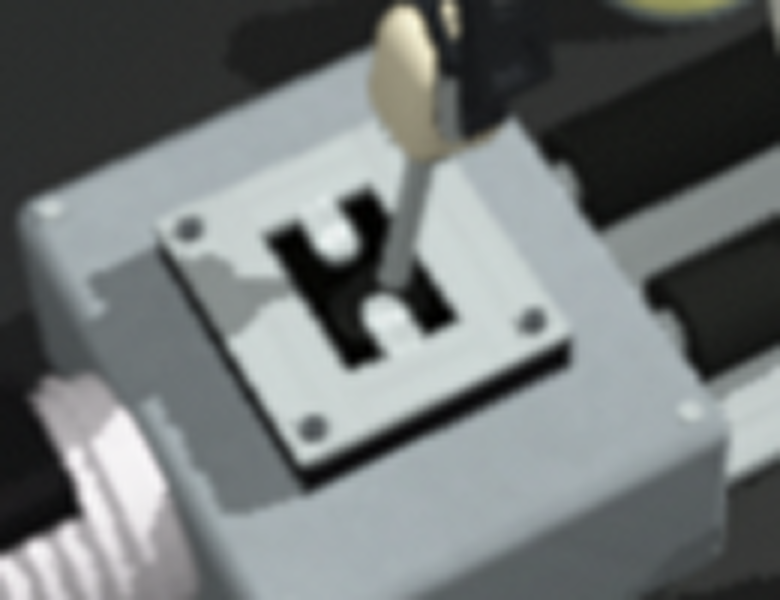

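Run:
```python
from h import *
C2=np.array([.589,-.094,.125])
for u in[(385,283),(393,285),(405,288),(415,200),(398,250),(330,245),(392,310)]:
    q=onz('scene',(190+(u[0]+.5)/6-.5,220+(u[1]+.5)/6-.5),.125); print(u,np.round(M.T@(q-C2)*1000,1))
# project expected stem line for various fore tilt
p=viewer.camera_params('scene'); Rc=R.from_euler('xyz',p['rotation'],degrees=True).as_matrix()
def proj(x):
    c=Rc.T@(x-p['xyz']); return cv2.projectPoints(np.array([[c[0],-c[1],-c[2]]]),np.zeros(3),np.zeros(3),p['camera_matrix'],p['D'])[0].ravel()
for f in(-.1,-.05,0,.05,.1):
    r=[]
    for L in(66,130):
        v=np.array([np.tan(f),np.tan(.21),1]); v/=np.linalg.norm(v)
        w=M@(v*L/1000-[0,0,.065])+C2; u=proj(w); r.append(np.round((u-[190,220])*6,0))
    print(f,r)
```

```text
(385, 283) [5.5 6.5 0. ]
(393, 285) [7.5 8.4 0. ]
(405, 288) [10.5 11.2  0. ]
(415, 200) [-18.4  30.9   0. ]
(398, 250) [-3.7 16.4  0. ]
(330, 245) [-16.7  -2.    0. ]
(392, 310) [15.9  3.4  0. ]
-0.1 [array([384., 246.]), array([404., 104.])]
-0.05 [array([389., 253.]), array([414., 117.])]
0 [array([394., 260.]), array([424., 130.])]
0.05 [array([399., 267.]), array([434., 145.])]
0.1 [array([403., 275.]), array([443., 160.])]
```

Stem direction gives fore ≈ +0.03. I'll nudge it 3 mm further back, then centre the jaws on the knob and turn a quarter.

>>> move_arm(
  commands=[
    {"claw": 1, "travel": [0, -0.3, 0], "turn": 0},
    {"claw": 1, "travel": [0, 0, 0], "turn": 0},
    {"claw": 1, "travel": [0, 1.2, 0], "turn": 0},
    {"claw": 1, "travel": [0, 1.3, 0], "turn": 0},
    {"claw": 1, "travel": [0, 0, 0], "turn": 0},
  ],
)

```text
time: 5.13
ee_pos: [0.5817, -0.0618, 0.3687]
tcp_rot: [-179.9, -0.0, 99.8]
wrist_force: [0.6, -0.3, 0.8]
opening: 0.0853
```

>>> move_arm(
  commands=[
    {"claw": 1, "travel": [0, 0, 0], "turn": 7},
    {"claw": 1, "travel": [0, 0, 0], "turn": 7},
    {"claw": 1, "travel": [0, 0, 0], "turn": 7},
    {"claw": 1, "travel": [0, 0, 0], "turn": 7},
    {"claw": 1, "travel": [0, 0, 0], "turn": 7},
  ],
)

```text
time: 5.55
ee_pos: [0.5801, -0.062, 0.3693]
tcp_rot: [-179.9, 0.1, 64.5]
wrist_force: [-0.3, -0.3, 0.2]
opening: 0.0852
```

>>> move_arm(
  commands=[
    {"claw": 1, "travel": [0, 0, 0], "turn": 7},
    {"claw": 1, "travel": [0, 0, 0], "turn": 7},
    {"claw": 1, "travel": [0, 0, 0], "turn": 7},
    {"claw": 1, "travel": [0, 0, 0], "turn": 7},
    {"claw": 1, "travel": [0, 0, 0], "turn": 7},
  ],
)

```text
time: 5.97
ee_pos: [0.5801, -0.062, 0.3693]
tcp_rot: [-180.0, 0.1, 29.5]
wrist_force: [-0.8, 0.2, -0.3]
opening: 0.0852
```

>>> move_arm(
  commands=[
    {"claw": 1, "travel": [0, 0, 0], "turn": 7},
    {"claw": 1, "travel": [0, 0, 0], "turn": 7},
    {"claw": 1, "travel": [0, 0, 0], "turn": 6},
    {"claw": 1, "travel": [0, 0, 0], "turn": 0},
    {"claw": 1, "travel": [0, 0, 0], "turn": 0},
  ],
)

```text
time: 6.38
ee_pos: [0.5803, -0.062, 0.3694]
tcp_rot: [-180.0, 0.1, 10.0]
wrist_force: [0.2, -0.3, 0.1]
opening: 0.0851
```

```bash
python3 -c "
from h import *
where((0,12,370))
w=viewer.camera('wrist');cv2.imwrite('pics/w6.png',w);look('6')
s=cv2.imread('pics/scene_6.png');cv2.imwrite('pics/s6z.png',cv2.resize(s[200:320,190:346],(780,600),interpolation=cv2.INTER_CUBIC))
"
```

```text
t 6.38 machine xy mm [-2.4 32.7] z 369.4 rot [-1.7999e+02  6.0000e-02  1.0000e+01] F [ 0.13 -0.31  0.12] open 0.0851
tool travel cm [ 0.24  2.07 -0.06]
```

View pics/w6.png

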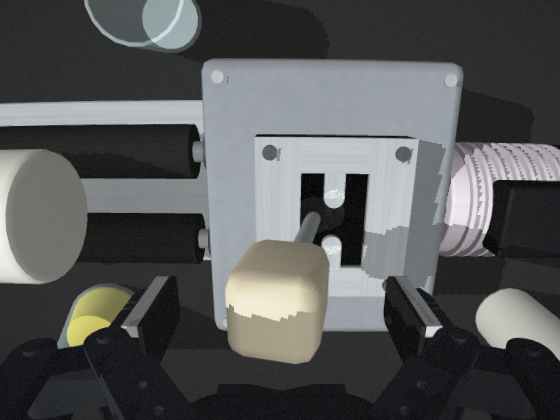

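View pics/s6z.png

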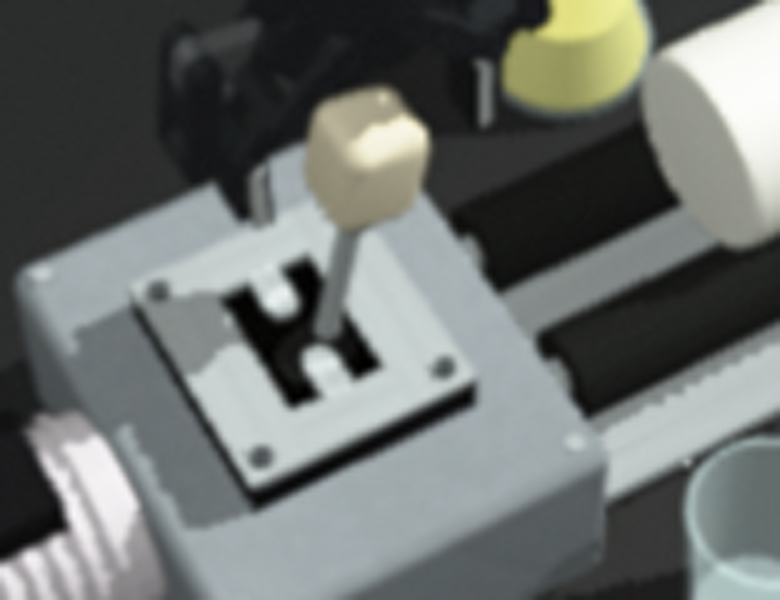

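The left finger stands clear on the knob's left and the stem lies at the cross channel (wrist view about (318,215), between the noses at rows 198 and 245). Next I'll push right.

>>> move_arm(
  commands=[
    {"claw": 1, "travel": [0.2, 1, 0], "turn": 0},
    {"claw": 1, "travel": [0, 1, 0], "turn": 0},
    {"claw": 1, "travel": [0, 0.7, 0], "turn": 0},
    {"claw": 1, "travel": [0, 0.7, 0], "turn": 0},
    {"claw": 1, "travel": [0, 0.7, 0], "turn": 0},
  ],
)

```text
time: 6.95
ee_pos: [0.5898, -0.1029, 0.3698]
tcp_rot: [-180.0, -0.0, 9.8]
wrist_force: [-0.6, 2.6, 2.8]
opening: 0.0854
```

>>> move_arm(
  commands=[
    {"claw": 1, "travel": [0, 0.7, 0], "turn": 0},
    {"claw": 1, "travel": [0, 0.7, 0], "turn": 0},
  ],
)

```text
time: 7.12
ee_pos: [0.5922, -0.1166, 0.3697]
tcp_rot: [-180.0, -0.0, 9.8]
wrist_force: [-0.3, 2.2, 1.1]
opening: 0.0852
```

```bash
python3 -c "
from h import *
where((0,-57,370))
w=viewer.camera('wrist');cv2.imwrite('pics/w7.png',w)
"
```

```text
t 7.12 machine xy mm [ -0.  -23.1] z 369.7 rot [-180.     -0.      9.81] F [0.08 2.25 1.14] open 0.0852
tool travel cm [ 0.    3.39 -0.03]
```

View pics/w7.png

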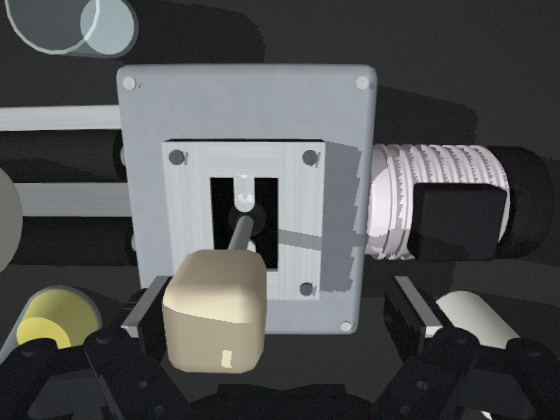

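The stem has passed between the noses (around (245,225)), touched only by the left finger. I'll keep pushing.

>>> move_arm(
  commands=[
    {"claw": 1, "travel": [0, 0.7, 0], "turn": 0},
    {"claw": 1, "travel": [0, 0.7, 0], "turn": 0},
    {"claw": 1, "travel": [0, 0.7, 0], "turn": 0},
    {"claw": 1, "travel": [0, 0.7, 0], "turn": 0},
  ],
)

```text
time: 7.5
ee_pos: [0.597, -0.144, 0.3697]
tcp_rot: [180.0, 0.0, 9.8]
wrist_force: [-0.9, 2.6, -0.5]
opening: 0.0854
```

>>> move_arm(
  commands=[
    {"claw": 1, "travel": [0, 0.5, 0], "turn": 0},
    {"claw": 1, "travel": [0, 0, 0], "turn": 0},
  ],
)

```text
time: 7.67
ee_pos: [0.5979, -0.1494, 0.3692]
tcp_rot: [180.0, 0.0, 9.8]
wrist_force: [-0.1, -1.6, -0.1]
opening: 0.0853
```

```bash
python3 -c "
from h import *
where((0,-57,370))
w=viewer.camera('wrist');cv2.imwrite('pics/w8.png',w)
"
```

```text
t 7.67 machine xy mm [ -0.  -56.4] z 369.2 rot [1.7998e+02 4.0000e-02 9.7600e+00] F [-0.38 -1.51 -0.1 ] open 0.0853
tool travel cm [ 0.    0.06 -0.08]
```

View pics/w8.png

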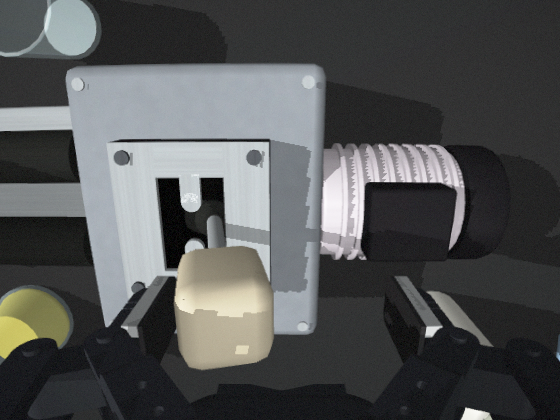

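Run:
```python
from h import *
look('9')
s=cv2.imread('pics/scene_9.png');cv2.imwrite('pics/s9z.png',cv2.resize(s[200:320,160:316],(780,600),interpolation=cv2.INTER_CUBIC))
w=cv2.imread('pics/w8.png'); p=viewer.camera_params('wrist')
print(M.T@(onz('wrist',(225,307),.215,p)-C)*1000)
```

```text
[ -0.57961139 -33.39659904  90.        ]
```

View pics/s9z.png

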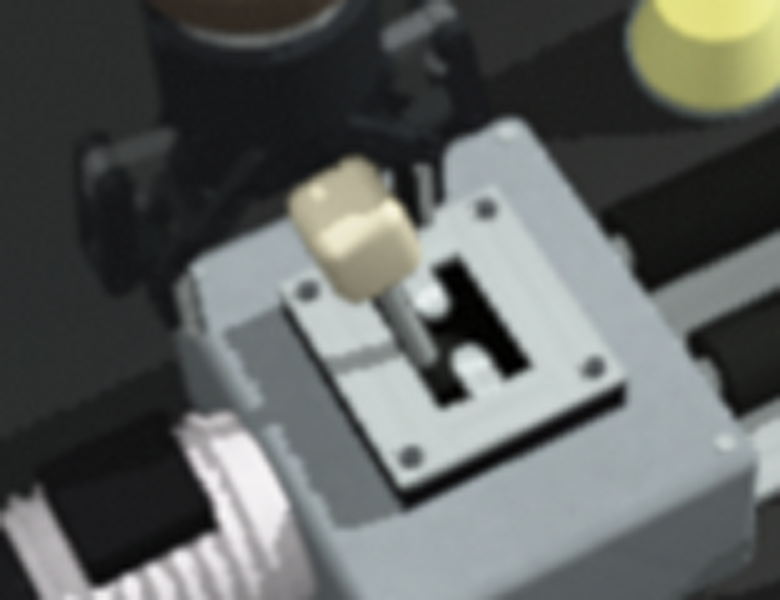

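The knob is at machine (0,−33), so the lever is in the right lane at the cross channel. I'll back the finger off, centre the jaws and turn them back.

>>> move_arm(
  commands=[
    {"claw": 1, "travel": [0, -1.1, 0.3], "turn": 0},
    {"claw": 1, "travel": [0, -1.2, 0.3], "turn": 0},
    {"claw": 1, "travel": [0, 0, 0.3], "turn": 0},
    {"claw": 1, "travel": [0, 0, 0], "turn": -7},
    {"claw": 1, "travel": [0, 0, 0], "turn": -7},
  ],
)

```text
time: 8.23
ee_pos: [0.5936, -0.1245, 0.3603]
tcp_rot: [-180.0, 0.0, 24.2]
wrist_force: [-0.3, -0.5, 0.9]
opening: 0.0854
```

>>> move_arm(
  commands=[
    {"claw": 1, "travel": [0, 0, 0], "turn": -7},
    {"claw": 1, "travel": [0, 0, 0], "turn": -7},
    {"claw": 1, "travel": [0, 0, 0], "turn": -7},
    {"claw": 1, "travel": [0, 0, 0], "turn": -7},
    {"claw": 1, "travel": [0, 0, 0], "turn": -7},
  ],
)

```text
time: 8.65
ee_pos: [0.5937, -0.1248, 0.3604]
tcp_rot: [-180.0, 0.0, 59.2]
wrist_force: [0.2, 0.2, 0.3]
opening: 0.0857
```

>>> move_arm(
  commands=[
    {"claw": 1, "travel": [0, 0, 0], "turn": -7},
    {"claw": 1, "travel": [0, 0, 0], "turn": -7},
    {"claw": 1, "travel": [0, 0, 0], "turn": -7},
    {"claw": 1, "travel": [0, 0, 0], "turn": -7},
    {"claw": 1, "travel": [0, 0, 0], "turn": -7},
  ],
)

```text
time: 9.07
ee_pos: [0.5937, -0.1248, 0.3604]
tcp_rot: [-180.0, 0.0, 94.2]
wrist_force: [-0.4, -0.3, 0.1]
opening: 0.0855
```

>>> move_arm(
  commands=[
    {"claw": 1, "travel": [0, 0, 0], "turn": -6},
    {"claw": 1, "travel": [0, 0, 0], "turn": 0},
    {"claw": 1, "travel": [0, 0, 0], "turn": 0},
  ],
)

```text
time: 9.32
ee_pos: [0.5937, -0.1251, 0.3605]
tcp_rot: [-180.0, 0.0, 99.7]
wrist_force: [-0.5, -0.6, -0.6]
opening: 0.0853
```

```bash
python3 -c "
from h import *
where((76,-33,360))
w=viewer.camera('wrist');cv2.imwrite('pics/w10.png',w)
"
```

```text
t 9.32 machine xy mm [  0.  -31.7] z 360.5 rot [-179.99    0.     99.66] F [-0.59 -0.53 -0.61] open 0.0853
tool travel cm [-0.11  7.6   0.05]
```

View pics/w10.png

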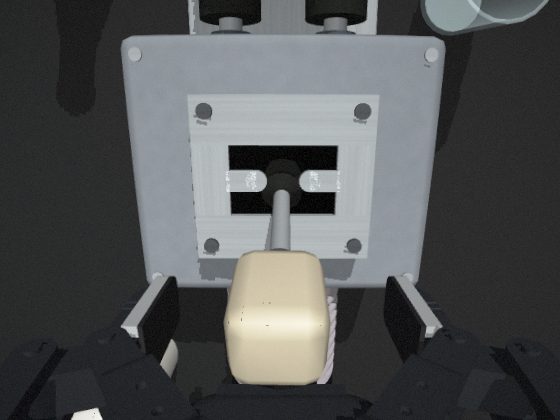

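The stem is centred between the noses and lies in the right lane. The knob is midway between the jaws, with gaps to both. I'll push forward with the back finger.

>>> move_arm(
  commands=[
    {"claw": 1, "travel": [0, 0.9, 0], "turn": 0},
    {"claw": 1, "travel": [0, 0.9, 0], "turn": 0},
    {"claw": 1, "travel": [0, 0.7, 0], "turn": 0},
    {"claw": 1, "travel": [0, 0.7, 0], "turn": 0},
    {"claw": 1, "travel": [0, 0.7, 0], "turn": 0},
  ],
)

```text
time: 9.78
ee_pos: [0.6327, -0.1189, 0.3608]
tcp_rot: [-180.0, 0.0, 99.8]
wrist_force: [-2.9, -1.2, 3.7]
opening: 0.0853
```

>>> move_arm(
  commands=[
    {"claw": 1, "travel": [0, 0.7, 0], "turn": 0},
    {"claw": 1, "travel": [0, 0.7, 0], "turn": 0},
    {"claw": 1, "travel": [0, 0.7, 0], "turn": 0},
  ],
)

```text
time: 10.03
ee_pos: [0.6536, -0.1153, 0.3603]
tcp_rot: [-180.0, -0.0, 99.8]
wrist_force: [-4.4, -1.2, -2.0]
opening: 0.0855
```

```bash
python3 -c "
from h import *
where((76,-33,360))
w=viewer.camera('wrist');cv2.imwrite('pics/w11.png',w)
"
```

```text
t 10.03 machine xy mm [ 60.7 -32.3] z 360.3 rot [-1.7996e+02 -2.0000e-02  9.9790e+01] F [-4.49 -0.42 -1.97] open 0.0855
tool travel cm [-0.07  1.53  0.02]
```

View pics/w11.png

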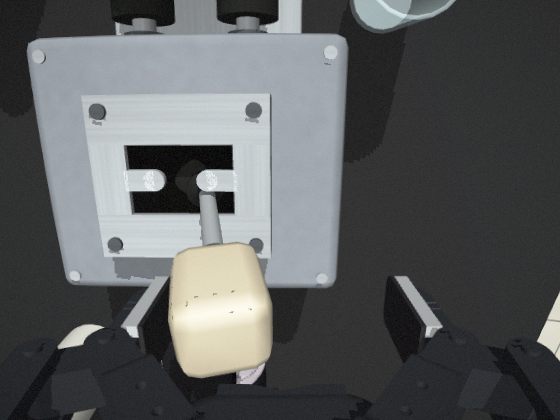

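The lever is moving forward in the third slot, with only the back finger touching. I'll push on to the end stop in small rows and watch the force.

>>> move_arm(
  commands=[
    {"claw": 1, "travel": [0, 0.5, 0], "turn": 0},
    {"claw": 1, "travel": [0, 0.5, 0], "turn": 0},
  ],
)

```text
time: 10.25
ee_pos: [0.6631, -0.1136, 0.3603]
tcp_rot: [-180.0, -0.0, 99.8]
wrist_force: [-3.7, -0.7, -1.2]
opening: 0.0855
```

>>> move_arm(
  commands=[
    {"claw": 1, "travel": [0, 0.3, 0], "turn": 0},
    {"claw": 1, "travel": [0, 0.2, 0], "turn": 0},
  ],
)

```text
time: 10.42
ee_pos: [0.6681, -0.1127, 0.3604]
tcp_rot: [-180.0, -0.0, 99.8]
wrist_force: [-3.6, -0.7, -1.2]
opening: 0.0858
```

```bash
python3 -c "
from h import *
where((76,-33,360))
w=viewer.camera('wrist');cv2.imwrite('pics/w12.png',w)
"
```

```text
t 10.42 machine xy mm [ 75.4 -32.2] z 360.4 rot [-1.7998e+02 -1.0000e-02  9.9810e+01] F [-3.63 -0.06 -1.19] open 0.0858
tool travel cm [-0.08  0.06  0.04]
```

View pics/w12.png

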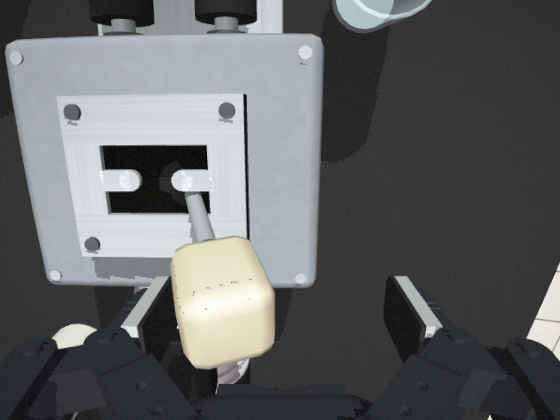

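Not home yet: the force is still at friction level. I'll continue.

>>> move_arm(
  commands=[
    {"claw": 1, "travel": [0, 0.3, 0], "turn": 0},
    {"claw": 1, "travel": [0, 0, 0], "turn": 0},
  ],
)

```text
time: 10.63
ee_pos: [0.671, -0.1123, 0.3607]
tcp_rot: [180.0, 0.0, 99.8]
wrist_force: [-2.3, -0.4, 0.3]
opening: 0.0858
```

>>> move_arm(
  commands=[
    {"claw": 1, "travel": [0, 0.2, 0], "turn": 0},
    {"claw": 1, "travel": [0, 0, 0], "turn": 0},
  ],
)

```text
time: 10.8
ee_pos: [0.6727, -0.112, 0.3608]
tcp_rot: [180.0, 0.0, 99.8]
wrist_force: [-2.9, -0.7, 0.6]
opening: 0.0857
```

>>> move_arm(
  commands=[
    {"claw": 1, "travel": [0, 0.2, 0], "turn": 0},
    {"claw": 1, "travel": [0, 0, 0], "turn": 0},
  ],
)

```text
time: 10.97
ee_pos: [0.6744, -0.1117, 0.3606]
tcp_rot: [-179.9, -0.0, 99.8]
wrist_force: [-6.5, -0.5, 0.9]
opening: 0.0854
```

```bash
python3 -c "
from h import *
where((76,-33,360))
w=viewer.camera('wrist');cv2.imwrite('pics/w13.png',w);look('13')
s=cv2.imread('pics/scene_13.png');cv2.imwrite('pics/s13z.png',cv2.resize(s[200:320,160:316],(780,600),interpolation=cv2.INTER_CUBIC))
"
```

```text
t 10.97 machine xy mm [ 81.8 -32.3] z 360.6 rot [-179.94   -0.     99.8 ] F [-6.47  0.57  0.88] open 0.0854
tool travel cm [-0.07 -0.58  0.06]
```

View pics/s13z.png

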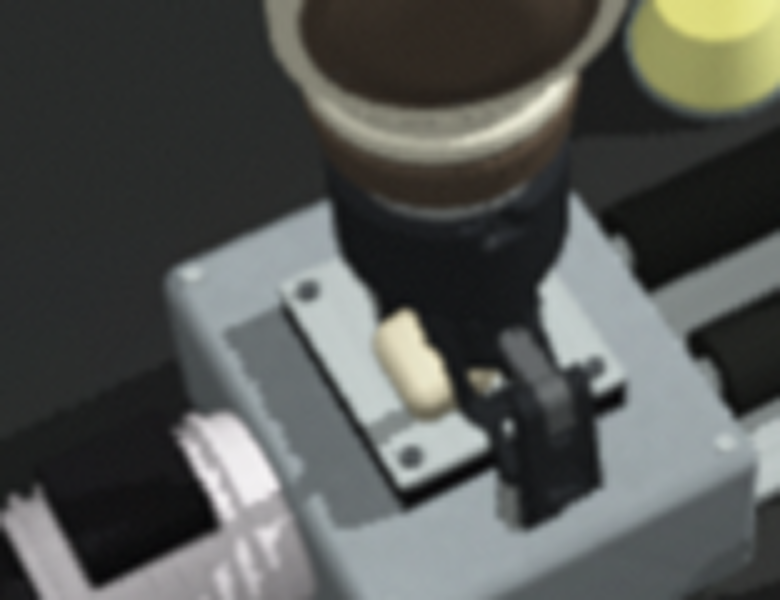

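View pics/w13.png

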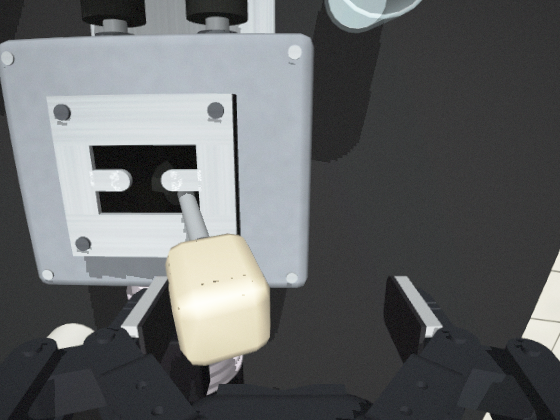

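The force has risen to 6.5 N, which suggests the end stop. I'll do one more small press and hold.

>>> move_arm(
  commands=[
    {"claw": 1, "travel": [0, 0.2, 0], "turn": 0},
    {"claw": 1, "travel": [0, 0, 0], "turn": 0},
    {"claw": 1, "travel": [0, 0, 0], "turn": 0},
  ],
)

```text
time: 11.37
ee_pos: [0.6759, -0.1115, 0.3605]
tcp_rot: [-179.9, -0.0, 99.8]
wrist_force: [-9.4, -1.4, 0.4]
opening: 0.0854
```

>>> move_arm(
  commands=[
    {"claw": 1, "travel": [0, 0.3, 0], "turn": 0},
    {"claw": 1, "travel": [0, 0, 0], "turn": 0},
    {"claw": 1, "travel": [0, 0, 0], "turn": 0},
  ],
)

```text
time: 11.62
ee_pos: [0.6784, -0.1111, 0.3602]
tcp_rot: [-179.7, -0.0, 99.8]
wrist_force: [-13.9, -2.1, -0.7]
opening: 0.0854
```

>>> move_arm(
  commands=[
    {"claw": 1, "travel": [0, -0.8, 0], "turn": 0},
    {"claw": 1, "travel": [0, -0.7, 0], "turn": 0},
    {"claw": 1, "travel": [0, -0.5, 0], "turn": 0},
    {"claw": 1, "travel": [0, 0, 0], "turn": 0},
  ],
)

```text
time: 11.95
ee_pos: [0.6593, -0.1143, 0.3614]
tcp_rot: [179.9, 0.0, 99.8]
wrist_force: [0.4, 0.0, 0.0]
opening: 0.0854
```

```bash
python3 -c "
from h import *
where((57,-33,360))
w=viewer.camera('wrist');cv2.imwrite('pics/w14.png',w)
"
```

```text
t 11.95 machine xy mm [ 66.5 -32.3] z 361.4 rot [1.7992e+02 1.0000e-02 9.9800e+01] F [ 0.4  -0.03  0.02] open 0.0854
tool travel cm [-0.07 -0.95  0.14]
```

View pics/w14.png

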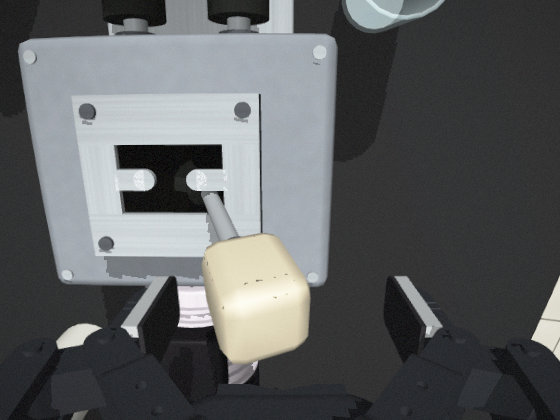

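The force reached 14 N over the last few millimetres, so the lever is on its stop. The knob stays put with gaps on both sides, at columns 203–308 between pads at about 170 and 392. I'll centre the jaws and go straight up.

>>> move_arm(
  commands=[
    {"claw": 1, "travel": [0, -0.4, 0], "turn": 0},
    {"claw": 1, "travel": [0, 0, -2], "turn": 0},
    {"claw": 1, "travel": [0, 0, -3], "turn": 0},
    {"claw": 1, "travel": [0, 0, -3], "turn": 0},
    {"claw": 1, "travel": [0, 0, -2], "turn": 0},
  ],
)

```text
time: 12.42
ee_pos: [0.6554, -0.1147, 0.4636]
tcp_rot: [179.9, 0.0, 99.8]
wrist_force: [0.1, 0.6, 1.7]
opening: 0.0853
```

>>> move_arm(
  commands=[
    {"claw": 1, "travel": [0, -3.5, 0], "turn": 0},
    {"claw": 1, "travel": [0, -3.5, 0], "turn": 0},
    {"claw": 1, "travel": [0, -3.5, 0], "turn": 0},
    {"claw": 1, "travel": [0, -3.5, 0], "turn": 0},
    {"claw": 1, "travel": [0, -3, 0], "turn": 0},
  ],
)

```text
time: 12.83
ee_pos: [0.4865, -0.1439, 0.4606]
tcp_rot: [180.0, 0.0, 99.8]
wrist_force: [0.0, -0.3, 1.8]
opening: 0.0851
```

>>> move_arm(
  commands=[
    {"claw": 1, "travel": [0, 0, 0], "turn": 0},
    {"claw": 1, "travel": [0, 0, 0], "turn": 0},
    {"claw": 1, "travel": [0, 0, 0], "turn": 0},
  ],
)

```text
time: 13.08
ee_pos: [0.4886, -0.1439, 0.4609]
tcp_rot: [179.9, 0.0, 99.8]
wrist_force: [-0.8, -0.5, 1.2]
opening: 0.0861
```

```bash
python3 -c "
from h import *
where()
look('15')
s=cv2.imread('pics/scene_15.png');t=cv2.imread('pics/top_15.png')
cv2.imwrite('pics/s15z.png',cv2.resize(s[200:320,160:316],(780,600),interpolation=cv2.INTER_CUBIC))
k2,b=knobpx(s,(215,230,270,300)); print(k2,b)
k1,a=knobpx(t,(295,150,345,215)); print(k1,a)
x,e=tri(ray('top',k1),ray('scene',k2)); print(x,e,lever(x))
"
```

```text
t 13.08 machine xy mm [-106.8  -32.4] z 460.9 rot [1.7994e+02 2.0000e-02 9.9800e+01] F [-0.86 -0.39  1.21] open 0.0861
(np.float64(246.2797783933518), np.float64(270.24376731301936)) [ 20  28  24  25 361]
(np.float64(322.6234309623431), np.float64(160.85774058577405)) [ 20   3  18  20 239]
[ 0.65005446 -0.11437206  0.20890386] [np.float64(0.0017930567720732074), np.float64(0.0017930567720732473)] (array([ 57.35176895, -30.78306697,  83.90385866]), np.float64(162.50902048049429), np.float64(0.36764793894105086), np.float64(0.20385936888389788))
```

View pics/s15z.png

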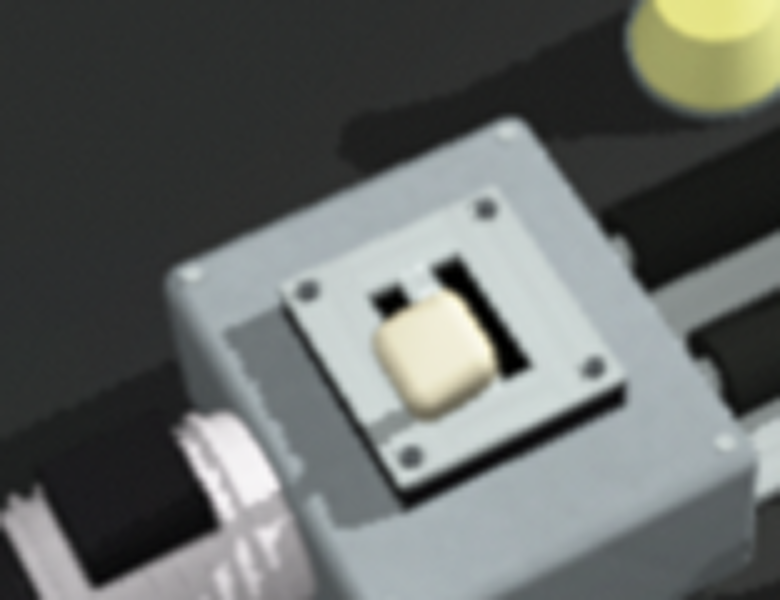

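View pics/scene_15.png

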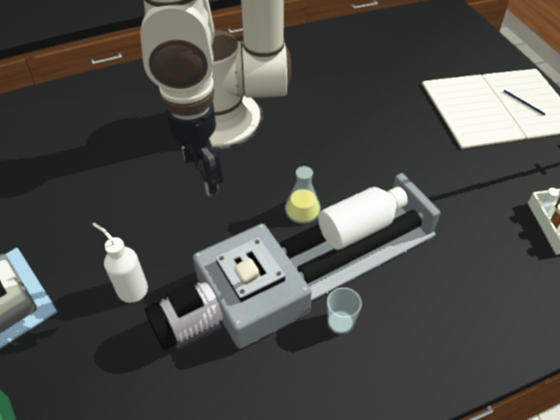

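View pics/top_15.png

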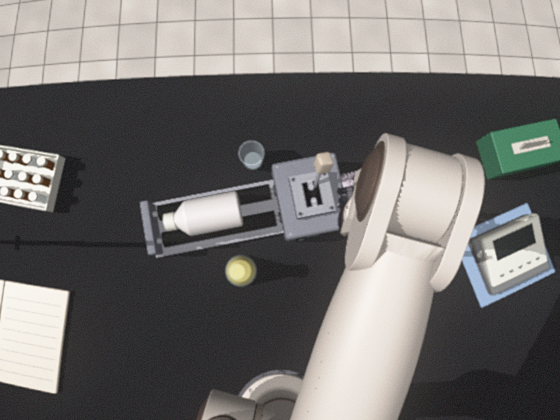

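Two-view triangulation gives fore ≈ 0.37 and across ≈ 0.20. The knob is at about (246,270) in the scene view and (323,161) in the top view. The bottle, flask, wash bottle and beaker are at their original pixels, and the arm is clear, so I'll hand in.

```bash
python3 -c "
from workcell import bot,status
print(status.get_obs()['qd']); print(bot.job_done())"
```

```text
[ 0.20289589  0.53127737  0.09892462  0.14835319 -0.04926431  0.11957917]
the job is handed in; nothing more can be done
None
```

The lever is in third, fully home in the right-hand forward slot, and I've handed the job in at about 13 s of the 54 s allowed. The hand-in gives no verdict.

- **Moves:** With the fingers fully open around the knob, I pushed it back to the cross channel using the front finger. After a quarter turn of the jaws, the left finger pushed it across to the right lane. I then turned back, and the rear finger pushed it forward to the end stop. Only one finger was against the knob in any push, at 2–4 N while it moved and up to 14 N against the stop.
- **Lever position:** After backing off, measuring from two camera views gave a fore-and-aft tilt of about 0.37 rad and a sideways tilt of about 0.20 rad. The two sight lines missed each other by about 4 mm in total. The implied lever length came out at 162 mm instead of 155 mm, so the angles are good to a few hundredths of a radian. The rising force against the stop supports that it is fully home.
- **Bystanders:** By eye, the bottle on the rollers, flask and beaker are where they started in both views. The wash bottle is unmoved in the scene view, but the arm hides it in the top view.
- **Clearance:** The gripper finished well above and behind the machine, touching nothing, with about 1 N of noise on the wrist sensor.

No check failed.

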